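# Fit the dryer drum roller on its axle pin and show it to the inspection camera

## Robot

A 6-joint arm with a two-finger parallel gripper is mounted at the origin on a cart in front of the work surface, level with it; the furniture and walls round the work are solid. World frame = base frame: x ahead of the robot, y to its left, z up, the work surface at z = 0. Lengths are in m, angles in rad, forces in N, time in s.
With the tool pointing down it reaches from about 0.375 to 0.9 m from the base axis. Payload 3.1 kg.
Tool frame: the origin (TCP) lies at the centre of the arm's flange, where the gripper is bolted on; the fingertips stand 182 mm ahead of it and the grasp point (between the pads) lies 164 mm ahead of it; z points along the fingers, y is the line along which they close (so a half turn about z gives the same grasp; the last joint's range is limited). The gripper opens to 87 mm and grips with 3 to 60 N. Pads are 19 mm wide; open, the fingers measure 117 mm over their backs; the gripper's body (75 mm by 190 mm) begins 51 mm behind the grasp point.
Start: joints at [-1.294, 0.527, 1.433, -0, 1.181, -0.178], TCP at [0.275, -0.561, 0.405] pointing down, gripper open.
Joint ranges: [-3.08, 3.08], [-0.75, 2.2], [0.22, 2.44], [-1.43, 4.57], [0, 2.65], [-2.85, 2.85]. Speed limits (rad/s): [2.79, 2.79, 3.14, 3.14, 3.14, 3.14].

## Interface

Orientations are given as a unit quaternion [x, y, z, w].
In Python, from rig import * gives the robot as it stands.
- The arm moves only by the tool move_arm, never from a script. Its argument "commands" is a list that holds one entry, the list of rows, each a list of 6 numbers: the shift along the tool's x, y, z in units of 40 mm (1.0 is 40 mm), then the turn, a rotation vector about the tool's x, y, z in rad. A call has 1 to 12 rows; each row is the pose to reach, as a shift and turn from the pose commanded when the call began, along the tool's axes at that moment; what a row does not reach only later rows make up. A row lasts 1/8 s, in which the tool goes at most 62.5 mm and 10.7 degrees, less where a joint would pass 70% of its speed; a pose out of reach is approached as far as the arm can. A call with a gripper value outside its range is refused whole. "claw" is the closure, from -1 (fully open) to 1 (shut), so that 0 is half open, set as the call begins (left out, the last holds). The fingers move at their own pace and stop on an object; "squeeze" is the grip in N (left out, the last holds). Time passes only in rows, so rows that repeat a pose let the fingers close. It gives the time, the measured TCP pose, the force, the opening and the grip force at its end, in the units of the state.
- get_obs(): the state, without advancing time (a new reading comes with each control period).
- camera(name): name is "scene" or "side" or "wrist"; returns a dict with "pixels" (480x640x3 uint8, blue, green, red), "range_z" (480x640 float32, m along the optical axis (not along the pixel's ray), 0 where there is no reading), "camera_matrix" (3x3 intrinsics, pixels), "extrinsics" (4x4, takes a point from world to camera coordinates). Camera axes: x right, y up, looking along -z (the intrinsics and any distortion apply to the point x, -y, -z); pixel columns grow to the right and rows downward; lengths in m; the calibration is good to about 2 mm. A picture is of the moment at which its call begins.
- hand_in(): hands the job in; it is judged then, once.
The state is a dict: "time": time; "q": joint angles; "joint_velocities": joint speeds; "joint_torque": joint torques, N m; "position": TCP position; "tool_rot": TCP orientation; "ft_force": force on the tool from outside, world axes, zero at the start; "moment": the same for the moment, N m; "grip_width": finger opening in m; "grip_force": force on a finger pad.
Only numpy, scipy, OpenCV 4.12 (cv2) and the standard library are available. Lean on these libraries where they do the work, as an engineer would, in place of code of your own. Each camera call takes 0.05 s, during which the arm holds its last target. There are 200 camera calls.

## Task

Thread the dryer roller with the blue hub onto the axle pin standing in the grey block, all the way down onto the pin's flange, and let go of it. Then take the pin by its bare upper end, lift it out of the block with the roller on it, and hold it up to the inspection camera: the roller's centre 15 cm straight in front of the lens, and the pin in line with the camera's view, its foot end towards the lens. Finish holding it still there in the air, and on the way leave the yellow roller, the polish tin and the timer where they are and do not knock the camera.

Things in the scene. Friction and masses are not known exactly. Their poses are not given: they have to be found in the camera images.
- blue_roller: Dryer drum roller to be fitted: black rubber tyre 56 mm in diameter (from 2 to 24 mm above the underside) round a bright blue hub 38 mm in diameter and 26 mm high, with a 20 mm through bore; both ends alike; about 70 g. Lies flat on the worktop. Origin: centre of the underside; z along the bore.
- blue_roller_center (a point): Middle of the blue-hubbed roller, on its bore axis, 13 mm above its underside.
- yellow_roller: A second roller, same shape and size as the other, but with a yellow hub; not to be moved. Lies flat on the worktop. Origin: centre of the underside.
- block: Grey plastic service block, 85 x 85 x 30 mm, fixed to the worktop, with a socket in the middle of its top, 19 mm in diameter and 22 mm deep. Origin: centre of the underside.
- pin: Loose steel axle pin, 120 g, upright in the socket. From its foot: spigot 16 mm wide, 20 mm long; flange 34 mm wide, 5 mm thick, resting on the block (upper face 35 mm above the worktop); shaft 14 mm wide from 25 to 82 mm; tip tapering to 8 mm wide at 88 mm (98 mm above the worktop). Bare from 51 mm up once the roller is seated. Origin: foot end; z along the pin to the tip.
- pin_seat (a point): Point on the pin's axis 38 mm above its origin: where the roller's centre lies when the roller rests on the flange.
- camera_head: White camera head, 50 x 58 x 30 mm, with a black lens barrel 38 mm wide, on a post on a black round foot 84 mm wide; fixed to the worktop. It looks up, its view leaning 0.52 rad (30 degrees) from vertical to the side it faces, roughly to the robot. Origin: in the head, 68 mm above the worktop over the foot's centre; z: direction of view, out of the lens.
- camera_stand: The camera's black round foot, 84 mm wide and 12 mm high, with its post; fixed, carries the head. Origin: centre of the underside; the camera faces its -x side.
- lens (a point): Centre of the camera's lens glass, 34 mm from the head's origin along its z axis.
- view_point (a point): Point in the air 150 mm straight in front of the lens, where the roller's centre is to be held (about 0.23 m above the worktop).
- polish_tin: Round tin with a tan lid, 65 mm in diameter, 29 mm high, standing on the worktop; a bystander. Origin: centre of the underside.
- dial_timer: Round grey and cream wind-up timer, 65 mm in diameter, 49 mm high, standing on the worktop; a bystander. Origin: centre of the underside.

How it is judged:
On the way, in this order (a step that is already met when the one before it is completed fails the run):
1. the blue-hubbed roller rests on the flange of the pin, which stands in the block, and the fingers have let go of it (distance between blue_roller_center and pin_seat below 0.008 m and angle between the z axis of blue_roller and the z axis of pin, either way round below 0.2 rad and contact force between the fingers and blue_roller below 0.2 N and horizontal distance between pin and block below 0.005 m and height (world z) of pin below 0.014 m and angle between pin's own z axis and vertical below 0.1 rad), for 0.2 s.
2. the pin is lifted clear of the block by the fingers with the roller on it (distance between blue_roller_center and pin_seat below 0.008 m and angle between the z axis of blue_roller and the z axis of pin, either way round below 0.2 rad and height (world z) of pin above 0.045 m and contact force between the fingers and pin above 1 N), for 0.2 s.
At the end, for the whole second after the job is handed in: Fingers hold the pin still in the air, the blue-hubbed roller seated on its flange (within 8 mm); roller centre within 20 mm of the view point, pin within 0.2 rad of the direction of view, foot towards the lens; pin and roller touch neither block nor camera (distance between blue_roller_center and pin_seat below 0.008 m and angle between the z axis of blue_roller and the z axis of pin, either way round below 0.2 rad and distance between blue_roller_center and view_point below 0.02 m and angle between the z axis of pin and the z axis of camera_head, either way round below 0.2 rad and angle between pin's own z axis and vertical below 1 rad and contact force between the fingers and pin above 1 N and contact force between pin and block below 0.1 N and contact force between each of pin, blue_roller and camera_head below 0.1 N and linear speed of pin below 0.02 m/s and angular speed of pin below 0.15 rad/s); the arm keeps its last pose, push and grip.
It fails at once if the yellow roller is displaced by more than 2 cm (distance of yellow_roller from where it was at the start of the episode above 0.02 m).
It fails at once if the polish tin is displaced by more than 2 cm (distance of polish_tin from where it was at the start of the episode above 0.02 m).
It fails at once if the timer is displaced by more than 2 cm (distance of dial_timer from where it was at the start of the episode above 0.02 m).
It fails at once if the camera is knocked (more than 5 N) (contact force between anything else and camera_stand above 5 N).
It also fails if it takes over 64 s, if anything falls off the work surface, if the arm or the gripper's body presses on something with over 40 N, if the wrist force passes 120 N, or if a joint passes its speed limit or range.

## Working session

There is one attempt and no reset: what is moved stays moved. The work goes in short steps, Python scripts to look and compute and a tool call to move; the robot and the scene stay as the last step left them, time stands still between calls to the robot, and variables do not carry over. Pictures are saved under pics/ and viewed, at most 10 in all, crops included, and the job is handed in when it is done.

Besides the shell and the picture viewer there is one more tool, called after "Call:" as name(argument=value, ...), one argument or row to a line, values as JSON. move_arm: Moves the arm, as the interface text tells. Its arguments: {"type":"object","properties":{"commands":{"type":"array","items":{"type":"array","items":{"type":"array","items":{"type":"number"}}}},"claw":{"type":"number"},"squeeze":{"type":"number"}},"required":["commands"]}

```bash
mkdir -p pics; ls; cat > h.py <<'E'
from rig import *
import numpy as np, cv2
from scipy.spatial.transform import Rotation as R
def cloud(c):
    K=c["camera_matrix"];E=np.array(c["extrinsics"]);z=c["range_z"]
    v,u=np.mgrid[0:480,0:640]
    P=np.stack([(u-K[0,2])/K[0,0]*z,-(v-K[1,2])/K[1,1]*z,-z],-1)
    W=(P-E[:3,3])@E[:3,:3]
    W[z<=0]=np.nan
    return W
E
python3 - <<'E'
from h import *
o=get_obs();print({k:np.round(v,3) for k,v in o.items()})
for n in("scene","side"):
    c=camera(n);cv2.imwrite(f"pics/{n}0.png",c["pixels"]);np.savez(f"{n}0.npz",**c)
    E=np.array(c["extrinsics"]);print(n,np.round(-E[:3,:3].T@E[:3,3],3),np.round(c["camera_matrix"],1).tolist(), [k for k in c], (c["range_z"]>0).mean())
E
```

```text
pics
{'time': np.float64(0.0), 'q': array([-1.295,  0.528,  1.434, -0.   ,  1.181, -0.179]), 'joint_velocities': array([ 0.   , -0.001,  0.   ,  0.002,  0.001,  0.   ]), 'joint_torque': array([-1.0000e-03, -4.4005e+01, -1.7659e+01,  6.3000e-02,  5.8000e-02,
       -0.0000e+00]), 'position': array([ 0.274, -0.561,  0.404]), 'tool_rot': array([ 0.974,  0.225, -0.   , -0.001]), 'ft_force': array([-0.678, -0.31 , -0.176]), 'moment': array([ 0.036, -0.001, -0.002]), 'grip_force': np.float64(0.0), 'grip_width': np.float64(0.087)}
scene [-0.231  0.194  1.063] [[548.9, 0.0, 323.0], [0.0, 548.9, 253.9], [0.0, 0.0, 1.0]] ['pixels', 'range_z', 'camera_matrix', 'extrinsics'] 0.995986328125
side [0.129 0.365 1.05 ] [[453.1, 0.0, 321.9], [0.0, 453.1, 236.4], [0.0, 0.0, 1.0]] ['pixels', 'range_z', 'camera_matrix', 'extrinsics'] 0.9959407552083334
```

View pics/scene0.png

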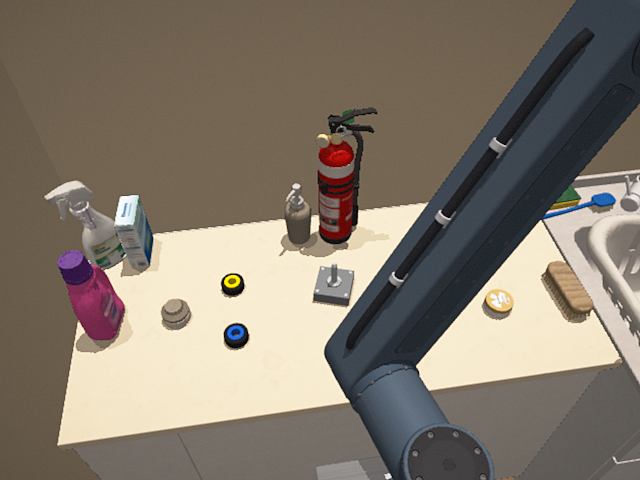

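View pics/side0.png

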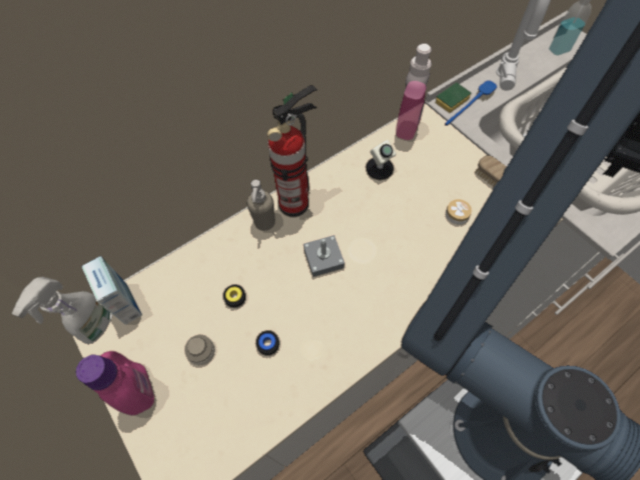

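The scene view shows the blue roller at (236,335), the yellow one at (232,284), the block at (334,285) and the tin at (499,301). In the side view they are at (267,342), (234,295), (324,255) and (458,210), with the camera at (380,160) and the timer at (199,349).

```bash
cat > m.py <<'E'
from h import *
def fit(W,m,z):
    p=W[m&(abs(W[...,2]-z)<.006)]
    (x,y),r=cv2.minEnclosingCircle((p[:,:2]*1000).astype(np.float32))
    return np.round([x/1000,y/1000,r/1000,*np.median(p,0)[:2],len(p)],4)
for n,B in(("scene",dict(blue=(236,335),yellow=(232,284),block=(334,285),tin=(499,301),timer=(176,312))),("side",dict(blue=(267,342),yellow=(234,295),block=(324,255),tin=(458,210),cam=(380,160),timer=(199,349)))):
    c=dict(np.load(n+"0.npz"));W=cloud(c);
    print(n)
    for k,(u,v) in B.items():
        s=np.zeros((480,640),bool);s[v-32:v+32,u-32:u+32]=1
        H=np.nanmedian(W[...,2][s&(W[...,2]<.2)])
        q=s&(W[...,2]>H+.010)&(W[...,2]<.25)
        print(k,"table",round(H,4),"zmax",np.round(np.nanpercentile(W[q][:,2],[50,90,99]),4))
        for z in {"blue":[.025],"yellow":[.025],"block":[.030,.085],"tin":[.028],"timer":[.047],"cam":[.011]}[k]:
            print("   z",z,fit(W,s,z))
        if k=="block":
            p=W[s&(abs(W[...,2]-.030)<.005)]; print("  rect",cv2.minAreaRect((p[:,:2]*1000).astype(np.float32)))
            p=W[s&(W[...,2]>.05)];print("  pin",np.round(p.mean(0),4),len(p),p[:,2].max())
        if k=="cam":
            p=W[s&(W[...,2]>.012)&(W[...,2]<.2)]
            col=c["pixels"][s&(W[...,2]>.012)&(W[...,2]<.2)]
            wh=col.min(1)>130
            print(np.round(p[wh].mean(0),4),np.round(p[~wh].mean(0),4),len(p))
        if k=="blue":
            hsv=cv2.cvtColor(c["pixels"],cv2.COLOR_BGR2HSV)
            m=s&cv2.inRange(hsv,(100,150,80),(125,255,255)).astype(bool)
            print("  hub",fit(W,m,.026),np.round(W[m].mean(0),4))
c=dict(np.load("side0.npz"))
cv2.imwrite("pics/camcrop.png",cv2.resize(c["pixels"][125:195,340:420],None,fx=7,fy=7,interpolation=cv2.INTER_CUBIC))
E
python3 m.py
```

```text
scene
blue table 0.0017 zmax [0.0251 0.0286 0.0315]
   z 0.025 [4.609e-01 2.943e-01 2.950e-02 4.576e-01 2.934e-01 3.920e+02]
  hub [4.607e-01 2.925e-01 2.010e-02 4.618e-01 2.924e-01 1.610e+02] [nan nan nan]
yellow table 0.0019 zmax [0.0248 0.0285 0.0306]
   z 0.025 [6.071e-01 2.962e-01 2.940e-02 6.043e-01 2.955e-01 3.280e+02]
block table 0.0031 zmax [0.0318 0.0392 0.0975]
   z 0.03 [5.644e-01 5.480e-02 6.050e-02 5.548e-01 5.820e-02 9.220e+02]
   z 0.085 [5.603e-01 5.520e-02 6.000e-03 5.590e-01 5.560e-02 2.000e+01]
  rect ((562.86181640625, 55.18180847167969), (85.49495697021484, 91.55189514160156), 70.85118103027344)
  pin [0.311  0.0693 0.3155] 414 0.4093973298039407
tin table 0.0021 zmax [0.0303 0.0334 0.0359]
   z 0.028 [ 4.527e-01 -3.138e-01  3.380e-02  4.493e-01 -3.130e-01  5.110e+02]
timer table 0.002 zmax [0.0368 0.0502 0.0529]
   z 0.047 [5.379e-01 4.291e-01 2.420e-02 5.367e-01 4.274e-01 2.440e+02]
side
blue table 0.0007 zmax [0.0245 0.0275 0.0301]
   z 0.025 [4.594e-01 2.973e-01 2.810e-02 4.585e-01 2.977e-01 4.060e+02]
  hub [4.598e-01 2.971e-01 2.030e-02 4.620e-01 2.962e-01
[... 227 characters left out ...]
0e-02 5.950e-02 5.559e-01 6.270e-02 9.250e+02]
   z 0.085 [5.611e-01 5.830e-02 7.200e-03 5.579e-01 6.120e-02 1.700e+01]
  rect ((562.4553833007812, 58.231361389160156), (85.83414459228516, 88.27188110351562), 70.94859313964844)
  pin [0.5598 0.0605 0.0789] 73 0.09997010772434135
tin table 0.0 zmax [0.0285 0.0312 0.0335]
   z 0.028 [ 4.513e-01 -3.109e-01  3.330e-02  4.497e-01 -3.092e-01  4.060e+02]
cam table 0.0009 zmax [0.0458 0.0969 0.1045]
   z 0.011 [ 7.140e-01 -2.636e-01  1.288e-01  6.984e-01 -2.433e-01  5.510e+02]
[ 0.6968 -0.2418  0.0864] [ 0.7351 -0.2714  0.0485] 901
timer table 0.0011 zmax [0.0375 0.0497 0.0527]
   z 0.047 [5.393e-01 4.330e-01 2.280e-02 5.380e-01 4.318e-01 2.730e+02]
```

View pics/camcrop.png

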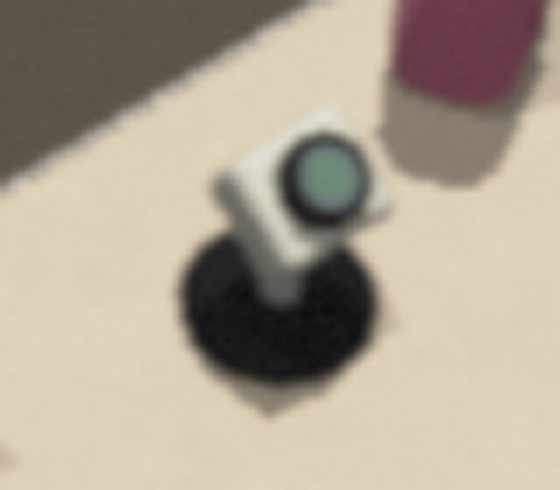

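```bash
cat >> h.py <<'E'
def ray(c,u,v,z):
    K=c["camera_matrix"];E=np.array(c["extrinsics"])
    d=E[:3,:3].T@np.array([(u-K[0,2])/K[0,0],-(v-K[1,2])/K[1,1],-1]);o=-E[:3,:3].T@E[:3,3]
    return o+d*(z-o[2])/d[2]
def cmd(p,r=None,base=None):
    "row for world pose; r Rotation; base=(pos,quat) commanded"
    o=get_obs();P,Q=base or (o["position"],o["tool_rot"]);B=R.from_quat(Q)
    t=B.inv().apply(np.array(p)-P)/.04
    w=(B.inv()*(r if r else B)).as_rotvec()
    return np.round(np.r_[t,w],4)
def down(yaw): # tool x axis at yaw in world, z down
    return R.from_matrix(np.c_[[np.cos(yaw),np.sin(yaw),0],[np.sin(yaw),-np.cos(yaw),0],[0,0,-1]])
E
python3 - <<'E'
from h import *
c=dict(np.load("side0.npz"))
print("foot",ray(c,340+278/7,125+305/7,.012),"lens",ray(c,340+327/7,125+180/7,.0974))
o=get_obs();T=R.from_quat(o["tool_rot"]).as_matrix();print(np.round(T,3))
w=camera("wrist");E=np.array(w["extrinsics"])
print("cam in tool",np.round(T.T@(-E[:3,:3].T@E[:3,3]-o["position"]),3),np.round(E[:3,:3]@T,3).tolist(),w["camera_matrix"][0,0])
yaw=np.arctan2(T[1,0],T[0,0]);print(yaw)
print(cmd([.52,-.25,.42]),cmd([.50,.02,.42]),cmd([.52,-.25,.42],down(0)))
E
```

```text
foot [ 0.69068171 -0.24075011  0.012     ] lens [ 0.67938907 -0.245181    0.0974    ]
[[ 0.898  0.439 -0.001]
 [ 0.439 -0.898  0.002]
 [ 0.    -0.002 -1.   ]]
cam in tool [ 0.073 -0.001  0.02 ] [[0.0, 1.0, 0.0], [0.964, -0.0, 0.266], [0.266, 0.0, -0.964]] 428.7316727671639
0.4548265554304527
[ 8.9312 -4.2938 -0.3908  0.      0.      0.    ] [ 11.447  -10.5774  -0.3792   0.       0.       0.    ] [ 8.9312e+00 -4.2938e+00 -3.9080e-01 -1.8000e-03  1.0000e-04  4.5480e-01]
```

```bash
python3 - <<'E'
from h import *
print(cmd([.62,-.24,.42],down(0)))
E
```

```text
[ 1.12869e+01 -3.42030e+00 -3.91500e-01 -1.80000e-03  1.00000e-04
  4.54800e-01]
```

Call:
move_arm(
  commands=[
    [[11.3,-3.42,-0.4,0,0,0.455],[11.3,-3.42,-0.4,0,0,0.455],[11.3,-3.42,-0.4,0,0,0.455],[11.3,-3.42,-0.4,0,0,0.455],[11.3,-3.42,-0.4,0,0,0.455],[11.3,-3.42,-0.4,0,0,0.455],[11.3,-3.42,-0.4,0,0,0.455],[11.3,-3.42,-0.4,0,0,0.455],[11.3,-3.42,-0.4,0,0,0.455],[11.3,-3.42,-0.4,0,0,0.455],[11.3,-3.42,-0.4,0,0,0.455],[11.3,-3.42,-0.4,0,0,0.455]],
  ],
  claw=-1,
)

```text
time: 1.65
position: [0.6197, -0.2412, 0.4208]
tool_rot: [1.0, -0.001, -0.0, -0.0]
ft_force: [-0.2, 0.0, 0.8]
grip_width: 0.0876
grip_force: 0.0
```

```bash
python3 - <<'E'
from h import *
w=camera("wrist");np.savez("w1.npz",**w);cv2.imwrite("pics/w1.png",w["pixels"])
print(get_obs()["position"],get_obs()["q"])
print(cmd([.42,.16,.36],down(0)),cmd([.50,.28,.36],down(0)))
E
```

```text
[ 0.61987227 -0.24103097  0.42085214] [-5.38516836e-01  5.67475519e-01  1.30674309e+00 -6.95894926e-05
  1.26745776e+00  1.03425076e+00]
[-5.0162e+00 -1.0016e+01  1.5217e+00  0.0000e+00  1.0000e-04 -2.0000e-03] [-3.02200e+00 -1.30199e+01  1.52140e+00  0.00000e+00  1.00000e-04
 -2.00000e-03]
```

View pics/w1.png

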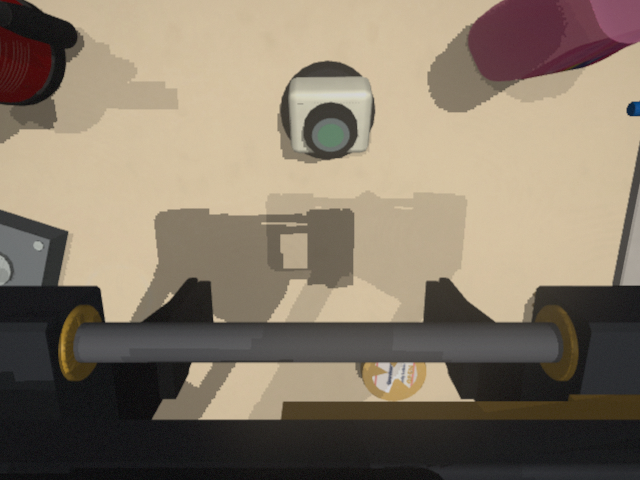

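The wrist view shows the camera foot around (328,105), the lens glass at (330,133), the tin at (395,375), and the block edge at the left.

```bash
cat > camfit.py <<'E'
from h import *
w=dict(np.load("w1.npz"));W=cloud(w);px=w["pixels"].astype(int);hsv=cv2.cvtColor(w["pixels"],cv2.COLOR_BGR2HSV)
s=np.zeros((480,640),bool);s[55:165,275:380]=1
g=s&cv2.inRange(hsv,(55,50,60),(100,255,255)).astype(bool)
v,u=np.nonzero(g);print("glass",u.mean(),v.mean(),len(u),np.median(W[g],0))
L=ray(w,u.mean(),v.mean(),.0974);print("lens",L)
# foot: dark pixels at low height
f=s&(px.max(2)<60)&(W[...,2]<.03)
pts=[]
cs,_=cv2.findContours((s&(px.max(2)<75)).astype(np.uint8),cv2.RETR_EXTERNAL,cv2.CHAIN_APPROX_NONE)
c=max(cs,key=cv2.contourArea)[:,0]
P=np.array([ray(w,a,b,.012)[:2] for a,b in c])
C=P.mean(0)
from scipy.optimize import least_squares
r=least_squares(lambda x:np.hypot(*(P-x).T)-.042,C,loss="soft_l1",f_scale=.001);print("foot",r.x,np.median(abs(r.fun)),len(P))
# white face
wh=s&(px.min(2)>140)&(W[...,2]>.06)&(hsv[...,1]<45)
wh=cv2.erode(wh.astype(np.uint8),np.ones((3,3))).astype(bool)
Q=W[wh];best=(0,)
rng=np.random.default_rng(0)
for i in range(400):
    a=Q[rng.choice(len(Q),3,False)];n=np.cross(a[1]-a[0],a[2]-a[0]);n/=np.linalg.norm(n)+1e-12
    k=abs((Q-a[0])@n)<.002
    if k.sum()>best[0]:best=(k.sum(),k)
k=best[1];n=np.linalg.svd(Q[k]-Q[k].mean(0))[2][2];n*=np.sign(n[2])
print("normal",n,np.degrees(np.arccos(n[2])),"az",np.degrees(np.arctan2(n[1],n[0])),k.sum(),len(Q))
d=L[:2]-r.x;print("az from lens",d,np.hypot(*d),np.degrees(np.arctan2(d[1],d[0])))
# head rectangle's edge direction in image
vv,uu=np.nonzero(s&(px.min(2)>120)&(W[...,2]>.05)&(hsv[...,1]<45));print(cv2.minAreaRect(np.c_[uu,vv].astype(np.float32)))
E
python3 camfit.py
```

```text
glass 330.27437641723355 135.05215419501133 441 [nan nan nan]
lens [ 0.68112919 -0.24912122  0.0974    ]
foot [ 0.66646239 -0.27697301] 0.00982570603265159 170
normal [-0.47144368 -0.00503525  0.8818818 ] 28.129796497083856 az -179.388076490329 1735 2683
az from lens [0.0146668  0.02785179] 0.031477568565147586 62.228627565952394
((329.9999694824219, 113.99998474121094), (81.99998474121094, 73.99998474121094), 0.0)
```

Call:
move_arm(
  commands=[
    [[-5,-10,0.5,0,0,0],[-5,-10,0.5,0,0,0],[-5,-10,0.5,0,0,0],[-5,-10,0.5,0,0,0],[-5,-10,0.5,0,0,0],[-5,-10,0.5,0,0,0],[-5,-10,0.5,0,0,0],[-4,-13,1.5,0,0,0],[-4,-13,1.5,0,0,0],[-4,-13,1.5,0,0,0],[-4,-13,1.5,0,0,0],[-4,-13,1.5,0,0,0]],
  ],
)

```text
time: 3.2
position: [0.4605, 0.2787, 0.3611]
tool_rot: [1.0, -0.001, -0.0, 0.0]
ft_force: [-0.1, 0.3, -0.2]
grip_width: 0.0869
grip_force: 0.0
```

```bash
python3 - <<'E'
from h import *
print(get_obs()["position"],get_obs()["q"])
w=camera("wrist");np.savez("w2.npz",**w);cv2.imwrite("pics/w2.png",w["pixels"])
E
```

```text
[0.46047955 0.27867224 0.36108031] [ 3.36602564e-01  4.70112945e-01  1.69578622e+00 -5.33102452e-04
  9.76316744e-01  1.90932988e+00]
```

View pics/w2.png

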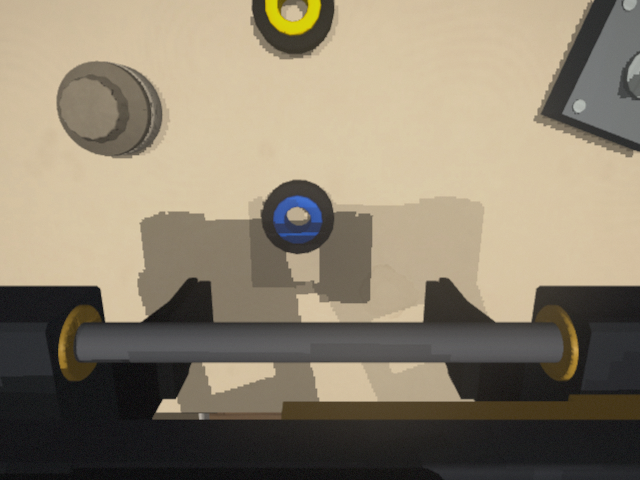

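The wrist view shows the blue roller at (298,216), the yellow at (293,10) and the timer at (108,110). The block's corner is at upper right, with the pin near (636,75).

```bash
cat > roll.py <<'E'
from h import *
import sys
def roller(w,z=.026,dark=True):
    hsv=cv2.cvtColor(w["pixels"],cv2.COLOR_BGR2HSV)
    m=cv2.inRange(hsv,(100,120,50),(128,255,255));m[285:]=0
    cs,_=cv2.findContours(m,cv2.RETR_EXTERNAL,cv2.CHAIN_APPROX_NONE)
    c=max(cs,key=cv2.contourArea)[:,0]
    P=np.array([ray(w,a,b,z)[:2] for a,b in c])
    (x,y),r=cv2.minEnclosingCircle((P*1000).astype(np.float32));e=np.array([ray(w,a,b,z)[:2] for a,b in [cv2.fitEllipse(c)[0]]])
    return x/1000,y/1000,r/1000,e
if __name__=="__main__":
    w=dict(np.load(sys.argv[1]));print(roller(w,float(sys.argv[2])))
    W=cloud(w);q=(W[...,2]>.015)&(W[...,2]<.035);q[285:]=0;q[:150]=0
    n,l,st,ce=cv2.connectedComponentsWithStats(q.astype(np.uint8));i=1+st[1:,4].argmax()
    (x,y),r=cv2.minEnclosingCircle((W[l==i][:,:2]*1000).astype(np.float32));print("tyre",x,y,r,W[l==i].mean(0))
E
python3 roll.py w2.npz .026
python3 - <<'E'
from h import *
print(cmd([.460,.295,.25],down(0)))
E
```

```text
(0.46090896606445314, 0.29480072021484377, 0.018320215225219726, array([[0.46457052, 0.29466359]]))
tyre 459.3168640136719 295.1991271972656 28.098838806152344 [0.46087549 0.29485429 0.02434698]
[-1.4300e-02 -4.1220e-01  2.7808e+00  4.0000e-04  1.0000e-04 -2.1000e-03]
```

Call:
move_arm(
  commands=[
    [[0,-0.41,1.4,0,0,0],[0,-0.41,2.8,0,0,0],[0,-0.41,3.8,0,0,0],[0,-0.41,4.37,0,0,0],[0,-0.41,4.37,0,0,0],[0,-0.41,4.37,0,0,0]],
  ],
)

```text
time: 4.0
position: [0.4612, 0.2958, 0.1871]
tool_rot: [1.0, -0.001, 0.001, -0.0]
ft_force: [-0.1, 0.6, -0.4]
grip_width: 0.0869
grip_force: 0.0
```

Call:
move_arm(
  commands=[
    [[0,0,0,0,0,0],[0,0,0,0,0,0],[0,0,0,0,0,0],[0,0,0,0,0,0],[0,0,0,0,0,0],[0,0,0,0,0,0],[0,0,0,0,0,0],[0,0,0,0,0,0]],
  ],
  claw=1,
  squeeze=5,
)

```text
time: 5.0
position: [0.4606, 0.2964, 0.1861]
tool_rot: [1.0, -0.0, -0.0, 0.0]
ft_force: [-0.7, -0.2, 4.3]
grip_width: 0.0535
grip_force: 5.0
```

Call:
move_arm(
  commands=[
    [[0,0,0,0,0,0],[0,0,0,0,0,0],[0,0,0,0,0,0],[0,0,0,0,0,0],[0,0,0,0,0,0]],
  ],
  claw=-1,
)

```text
time: 5.62
position: [0.4606, 0.2964, 0.1859]
tool_rot: [1.0, -0.0, -0.0, -0.0]
ft_force: [0.2, 0.1, 0.2]
grip_width: 0.0858
grip_force: 0.0
```

Call:
move_arm(
  commands=[
    [[0,0,0,0,0,-0.18],[0,0,0,0,0,-0.36],[0,0,0,0,0,-0.54],[0,0,0,0,0,-0.72],[0,0,0,0,0,-0.9],[0,0,0,0,0,-1.08],[0,0,0,0,0,-1.26],[0,0,0,0,0,-1.44],[0,0,0,0,0,-1.571],[0,0,0,0,0,-1.571],[0,0,0,0,0,-1.571]],
  ],
)

```text
time: 7.0
position: [0.4607, 0.2965, 0.186]
tool_rot: [0.708, 0.706, 0.0, -0.0]
ft_force: [-0.0, 0.2, 0.1]
grip_width: 0.087
grip_force: 0.0
```

Call:
move_arm(
  commands=[
    [[0,0,0,0,0,0],[0,0,0,0,0,0],[0,0,0,0,0,0],[0,0,0,0,0,0],[0,0,0,0,0,0],[0,0,0,0,0,0],[0,0,0,0,0,0],[0,0,0,0,0,0]],
  ],
  claw=1,
  squeeze=15,
)

```text
time: 8.0
position: [0.4606, 0.2964, 0.186]
tool_rot: [0.707, 0.707, -0.0, -0.0]
ft_force: [-0.1, 0.3, 0.1]
grip_width: 0.0513
grip_force: 15.0
```

Call:
move_arm(
  commands=[
    [[0,0,-1,0,0,0],[0,0,-2,0,0,0],[0,0,-3,0,0,0],[0,0,-3,0,0,0],[0,0,-3,0,0,0]],
  ],
)

```text
time: 8.62
position: [0.4602, 0.2963, 0.3055]
tool_rot: [0.707, 0.707, -0.0, -0.0]
ft_force: [-0.9, -0.4, -0.8]
grip_width: 0.0513
grip_force: 15.0
```

```bash
python3 - <<'E'
from h import *
o=get_obs();print(o["position"],o["q"],R.from_quat(o["tool_rot"]).as_matrix().round(3).tolist())
w=camera("wrist");np.savez("w3.npz",**w)
s=camera("scene");np.savez("s3.npz",**s)
cv2.imwrite("pics/w3.png",np.hstack([w["pixels"][::,120:520],s["pixels"][80:560,100:500]]) if 0 else np.hstack([w["pixels"][:,120:520],s["pixels"][:,120:520]]))
E
```

```text
[0.46020929 0.29626345 0.30547733] [ 3.67763837e-01  5.63910191e-01  1.71944765e+00 -5.90460441e-05
  8.59293876e-01  3.67779684e-01] [[-0.0, 1.0, -0.001], [1.0, 0.0, -0.0], [-0.0, -0.001, -1.0]]
```

View pics/w3.png

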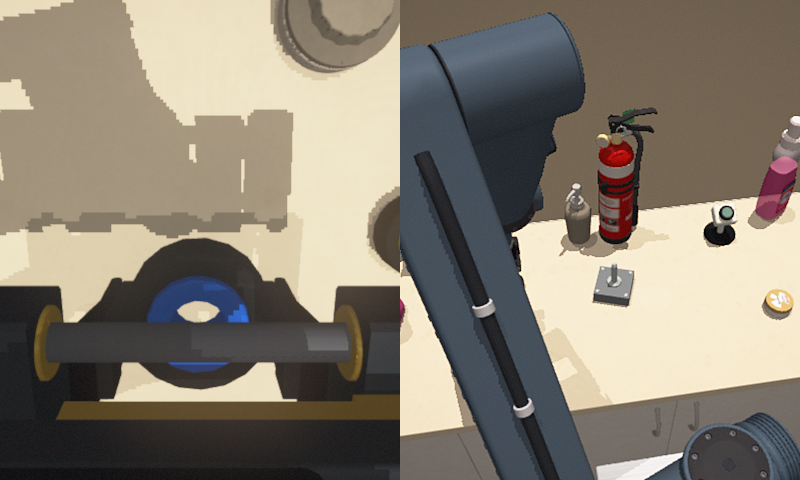

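The wrist view (left half) shows the roller held level and centred between the fingers, its bore at about (318,312) in the full picture. The scene view has the block and pin clear at (334,285).

```bash
python3 - <<'E'
from h import *
print(cmd([.56,.0,.36],down(np.pi/2)))
E
```

```text
[-7.4061e+00  2.4943e+00 -1.3847e+00 -2.9000e-03  1.2000e-03 -0.0000e+00]
```

Call:
move_arm(
  commands=[
    [[-1,0.5,-1.38,0,0,0],[-2.2,1,-1.38,0,0,0],[-3.4,1.5,-1.38,0,0,0],[-4.6,2,-1.38,0,0,0],[-5.8,2.5,-1.38,0,0,0],[-6.8,2.5,-1.38,0,0,0],[-7.4,2.5,-1.38,0,0,0],[-7.4,2.5,-1.38,0,0,0],[-7.4,2.5,-1.38,0,0,0],[-7.4,2.5,-1.38,0,0,0]],
  ],
)

```text
time: 9.98
position: [0.5604, 0.0016, 0.3607]
tool_rot: [0.707, 0.708, -0.0, -0.001]
ft_force: [0.2, -0.7, -0.3]
grip_width: 0.0514
grip_force: 15.0
```

```bash
cat > pin.py <<'E'
from h import *
import sys
w=camera("wrist");np.savez(sys.argv[1]+".npz",**w);cv2.imwrite(f"pics/{sys.argv[1]}.png",w["pixels"])
W=cloud(w);o=get_obs();print(o["position"])
v,u=np.mgrid[0:480,0:640]
near=(v<280)&(np.hypot(W[...,0]-.56,W[...,1]-.057)<.03)
for a,b in((.095,.11),(.085,.095),(.06,.085),(.033,.045)):
    q=near&(W[...,2]>a)&(W[...,2]<b);p=W[q]
    if len(p)>3:
        (x,y),r=cv2.minEnclosingCircle((p[:,:2]*1000).astype(np.float32));print(a,b,len(p),p.mean(0).round(4),round(x,1),round(y,1),round(r,1),u[q].mean().round(1),v[q].mean().round(1))
q=near&(W[...,2]>.085);z=np.nanmax(W[q][:,2]);print("top",z)
k=(v<280)&(W[...,2]>.024)&(W[...,2]<.033)&(np.hypot(W[...,0]-.56,W[...,1]-.057)<.07)
print("block",cv2.minAreaRect((W[k][:,:2]*1000).astype(np.float32)))
E
python3 pin.py w4
```

```text
[0.56048807 0.00156195 0.36090231]
0.095 0.11 291 [0.5616 0.0554 0.0973] 561.7 55.5 5.9 321.1 155.0
0.085 0.095 194 [0.5617 0.0562 0.0929] 561.7 55.3 7.0 321.3 153.1
0.06 0.085 37 [0.561  0.0612 0.0724] 561.1 58.2 6.3 319.9 142.2
0.033 0.045 1267 [0.5615 0.0571 0.0351] 561.6 55.3 16.8 320.3 145.2
top 0.20044103739316935
block ((561.6076049804688, 55.20297622680664), (85.20635986328125, 85.29496765136719), 70.58206176757812)
```

View pics/w4.png

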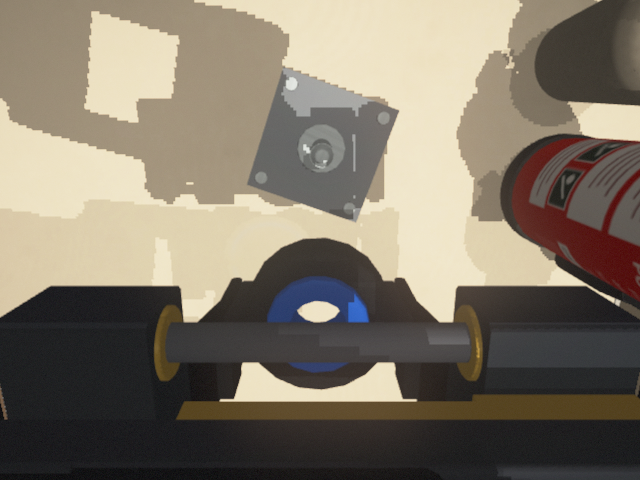

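The wrist view shows the pin upright at (321,154) in the block and the roller level in the fingers; the extinguisher stands to the right (+x).

```bash
python3 - <<'E'
from h import *
w=dict(np.load("w4.npz"));W=cloud(w);o=get_obs();p=o["position"]
v,u=np.mgrid[0:480,0:640]
zt=p[2]-.164-.022+.024
k=(abs(W[...,2]-zt)<.004)&(abs(u-320)<75)&(v<400)&(v>225)
Q=W[k];print(k.sum(),Q.mean(0),zt)
cs,_=cv2.findContours(k.astype(np.uint8),cv2.RETR_EXTERNAL,cv2.CHAIN_APPROX_NONE)
c=max(cs,key=cv2.contourArea)[:,0]
c=c[c[:,1]<275];P=np.array([W[b,a,:2] for a,b in c])
from scipy.optimize import least_squares
r=least_squares(lambda x:np.hypot(*(P-x[:2]).T)-x[2],[*p[:2],.028],loss="soft_l1",f_scale=.001);print("tyre c",r.x,"tcp",p,len(P))
hsv=cv2.cvtColor(w["pixels"],cv2.COLOR_BGR2HSV);b=cv2.inRange(hsv,(100,120,50),(128,255,255)).astype(bool)&(v>230)&(v<400);print("hub z",np.nanpercentile(W[b][:,2],[10,50,90]),"u range",u[b].min(),u[b].max())
x=ray(w,(u[b].min()+u[b].max())/2,315,zt+.002);print(x)
s=dict(np.load("s3.npz"));Ws=cloud(s)
e=(Ws[...,2]>.05)&(Ws[...,2]<.4)&(Ws[...,0]>.58)&(Ws[...,0]<.9)&(abs(Ws[...,1]-.055)<.12);vv,uu=np.nonzero(e)
print("ext",np.percentile(Ws[e],[1,50],axis=0), Ws[e][:,2].max())
print(cmd([.5617,.0554,.30],down(np.pi/2)))
E
```

```text
9947 [0.5599851  0.00954882 0.19922306] 0.19890230755903635
tyre c [0.55982349 0.00281757 0.02757386] tcp [0.56048807 0.00156195 0.36090231] 126
hub z [0.19966066 0.20069208 0.20152315] u range 267 368
[0.55980426 0.00754059 0.20090231]
ext [[ 0.70698089 -0.06243205  0.05503325]
 [ 0.8192624   0.04891954  0.23923556]] 0.3999437510505359
[ 1.3454e+00  3.3300e-02  1.5230e+00 -6.0000e-04 -3.0000e-04  1.6000e-03]
```

Call:
move_arm(
  commands=[
    [[0.7,0.05,0.3,0,0,0],[1.31,0.05,0.8,0,0,0],[1.31,0.05,1.5,0,0,0],[1.31,0.05,1.5,0,0,0],[1.31,0.05,1.5,0,0,0],[1.31,0.05,1.5,0,0,0]],
  ],
)

```text
time: 10.78
position: [0.5631, 0.0527, 0.3024]
tool_rot: [0.707, 0.707, 0.001, 0.001]
ft_force: [-0.0, -0.4, -0.0]
grip_width: 0.0511
grip_force: 15.0
```

```bash
python3 - <<'E'
from h import *
print(get_obs()["position"],cmd([.5624,.0541,.2225],down(np.pi/2)))
E
```

```text
[0.56314207 0.05269945 0.3023716 ] [ 3.5500e-02 -2.3500e-02  1.9967e+00  2.5000e-03  3.0000e-04 -2.0000e-04]
```

Call:
move_arm(
  commands=[
    [[0.03,0,0,0,0,0],[0.03,0,0.2,0,0,0],[0.03,0,0.4,0,0,0],[0.03,0,0.6,0,0,0],[0.03,0,0.8,0,0,0],[0.03,0,0.8,0,0,0]],
  ],
)

```text
time: 11.52
position: [0.5624, 0.054, 0.2681]
tool_rot: [0.707, 0.707, -0.001, -0.001]
ft_force: [-0.8, -0.8, -0.2]
grip_width: 0.0513
grip_force: 15.0
```

Call:
move_arm(
  commands=[
    [[0,0,0.3,0,0,0],[0,0,0.6,0,0,0],[0,0,0.9,0,0,0],[0,0,1.1,0,0,0],[0,0,1.15,0,0,0],[0,0,1.15,0,0,0],[0,0,1.15,0,0,0]],
  ],
)

```text
time: 12.4
position: [0.5628, 0.054, 0.2235]
tool_rot: [0.707, 0.707, 0.0, 0.0]
ft_force: [-0.4, 1.2, -1.4]
grip_width: 0.0513
grip_force: 15.0
```

Low forces; the roller is threaded. Release, rise, and look.

Call:
move_arm(
  commands=[
    [[0,0,0.03,0,0,0],[0,0,0.03,0,0,0],[0,0,0.03,0,0,0],[0,0,0.03,0,0,0],[0,0,0.03,0,0,0],[0,0,0.03,0,0,0]],
  ],
  claw=-1,
)

```text
time: 13.15
position: [0.5626, 0.0541, 0.2219]
tool_rot: [0.707, 0.707, -0.0, -0.0]
ft_force: [0.3, 1.1, 0.5]
grip_width: 0.0865
grip_force: 0.0
```

Call:
move_arm(
  commands=[
    [[0,0,-1,0,0,0],[0,0,-2,0,0,0],[0,0,-3,0,0,0],[-0.7,0,-3.4,0,0,0],[-1.4,0,-3.4,0,0,0],[-1.4,0,-3.4,0,0,0],[-1.4,0,-3.4,0,0,0]],
  ],
)

```text
time: 14.02
position: [0.5624, -0.0016, 0.3576]
tool_rot: [0.707, 0.707, -0.0, -0.001]
ft_force: [-0.7, 0.2, 0.1]
grip_width: 0.0867
grip_force: 0.0
```

```bash
python3 pin.py w5; python3 - <<'E'
from h import *
w=dict(np.load("w5.npz"));W=cloud(w);hsv=cv2.cvtColor(w["pixels"],cv2.COLOR_BGR2HSV)
b=cv2.inRange(hsv,(100,120,50),(128,255,255)).astype(bool);b[280:]=0
p=W[b];p=p[np.isfinite(p[:,0])];print("hub",np.percentile(p[:,2],[5,50,95]),cv2.minEnclosingCircle((p[:,:2]*1000).astype(np.float32)),p.mean(0))
E
```

```text
[ 0.56237789 -0.00134437  0.35756417]
0.095 0.11 307 [0.5617 0.0553 0.0974] 562.0 55.4 6.0 317.6 149.9
0.085 0.095 186 [0.5617 0.0561 0.093 ] 561.7 55.2 7.0 317.7 148.0
0.06 0.085 1966 [0.5626 0.056  0.0612] 562.3 55.6 26.7 319.2 144.7
0.033 0.045 188 [0.5643 0.0587 0.0356] 562.5 55.1 9.9 321.6 138.6
top 0.09967452276915056
block ((561.6351928710938, 55.2799186706543), (85.29785919189453, 85.14781188964844), 70.60710144042969)
hub [0.05938803 0.06092666 0.06216169] ((562.7349243164062, 54.72816848754883), 18.99802017211914) [0.56277684 0.05526705 0.06080095]
```

View pics/w5.png

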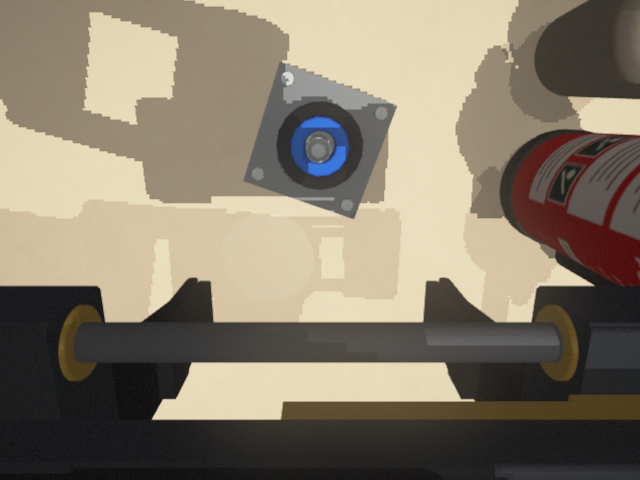

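The roller is seated flat on the flange at (319,146), hub top at z = 0.061, with the pin tip standing up through it.

```bash
python3 - <<'E'
from h import *
print(cmd([.5624,.0541,.2465],down(np.pi/2)))
E
```

```text
[ 1.3843e+00  3.9000e-03  2.7775e+00 -1.1000e-03 -7.0000e-04  2.0000e-04]
```

Call:
move_arm(
  commands=[
    [[0.7,0,0,0,0,0],[1.4,0,0,0,0,0],[1.4,0,0,0,0,0],[1.4,0,0.8,0,0,0],[1.4,0,1.6,0,0,0],[1.4,0,2.4,0,0,0],[1.4,0,2.78,0,0,0],[1.4,0,2.78,0,0,0],[1.4,0,2.78,0,0,0]],
  ],
)

```text
time: 15.2
position: [0.5632, 0.054, 0.2477]
tool_rot: [0.707, 0.707, 0.001, 0.001]
ft_force: [0.5, 0.4, 0.8]
grip_width: 0.087
grip_force: 0.0
```

Call:
move_arm(
  commands=[
    [[0,0,0,0,0,0],[0,0,0,0,0,0],[0,0,0,0,0,0],[0,0,0,0,0,0],[0,0,0,0,0,0],[0,0,0,0,0,0],[0,0,0,0,0,0],[0,0,0,0,0,0],[0,0,0,0,0,0],[0,0,0,0,0,0],[0,0,0,0,0,0],[0,0,0,0,0,0]],
  ],
  claw=1,
  squeeze=40,
)

```text
time: 16.7
position: [0.5625, 0.054, 0.2467]
tool_rot: [0.707, 0.707, -0.0, -0.0]
ft_force: [-1.2, 0.4, -1.0]
grip_width: 0.013
grip_force: 40.0
```

Call:
move_arm(
  commands=[
    [[0,0,-0.3,0,0,0],[0,0,-0.8,0,0,0],[0,0,-1.5,0,0,0],[0,0,-2.3,0,0,0],[0,0,-3.1,0,0,0],[0,0,-3.8,0,0,0],[0,0,-4.3,0,0,0],[0,0,-4.3,0,0,0],[0,0,-4.3,0,0,0]],
  ],
)

```text
time: 17.82
position: [0.5621, 0.0541, 0.4182]
tool_rot: [0.707, 0.707, -0.0, -0.001]
ft_force: [0.4, 0.5, -0.9]
grip_width: 0.0127
grip_force: 40.0
```

```bash
python3 - <<'E'
from h import *
print(get_obs()["position"],get_obs()["q"])
r=R.from_euler('y',-30,degrees=True)*down(np.pi/2);print(r.as_matrix().round(3).tolist())
print(cmd([.507,-.251,.430],r),cmd([.507,-.251,.399],r))
E
```

```text
[0.56212902 0.05409869 0.41816027] [-1.01903328e-01  4.30670585e-01  1.57039786e+00  1.57838432e-05
  1.14192819e+00 -1.01907011e-01]
[[0.0, 0.866, 0.5], [1.0, 0.0, 0.0], [0.0, 0.5, -0.866]]
[-7.6274e+00 -1.3786e+00 -2.9530e-01 -5.2500e-01 -2.0000e-04 -0.0000e+00] [-7.6275e+00 -1.3775e+00  4.7970e-01 -5.2500e-01 -2.0000e-04 -0.0000e+00]
```

Call:
move_arm(
  commands=[
    [[-0.5,-0.1,-0.2,-0.05,0,0],[-1.2,-0.25,-0.3,-0.1,0,0],[-2,-0.4,-0.3,-0.15,0,0],[-2.8,-0.55,-0.3,-0.2,0,0],[-3.6,-0.7,-0.3,-0.25,0,0],[-4.4,-0.85,-0.3,-0.3,0,0],[-5.2,-1,-0.3,-0.35,0,0],[-6,-1.15,-0.3,-0.4,0,0],[-6.7,-1.25,-0.3,-0.45,0,0],[-7.3,-1.35,-0.3,-0.5,0,0],[-7.63,-1.38,-0.3,-0.525,0,0],[-7.63,-1.38,-0.3,-0.525,0,0]],
  ],
)

```text
time: 19.32
position: [0.5069, -0.2519, 0.4292]
tool_rot: [0.684, 0.682, 0.183, 0.182]
ft_force: [0.2, -0.4, -2.3]
grip_width: 0.0131
grip_force: 40.0
```

Call:
move_arm(
  commands=[
    [[0,0.1,0.2,0,0,0],[0,0.2,0.4,0,0,0],[0,0.39,0.67,0,0,0],[0,0.39,0.67,0,0,0],[0,0.39,0.67,0,0,0],[0,0.39,0.67,0,0,0],[0,0.39,0.67,0,0,0]],
  ],
)

```text
time: 20.2
position: [0.5342, -0.2512, 0.4156]
tool_rot: [0.683, 0.683, 0.183, 0.184]
ft_force: [-0.0, -0.0, -1.2]
grip_width: 0.0128
grip_force: 40.0
```

```bash
python3 - <<'E'
from h import *
o=get_obs();M=R.from_quat(o["tool_rot"]).as_matrix();print(o["position"],M.round(3).tolist(),"roller expected",o["position"]+.1987*M[:,2])
im=[]
for n in("scene","side","wrist"):
    c=camera(n);np.savez(n+"6.npz",**c);W=cloud(c)
    hsv=cv2.cvtColor(c["pixels"],cv2.COLOR_BGR2HSV);b=cv2.inRange(hsv,(100,120,50),(128,255,255)).astype(bool)
    b&=(np.linalg.norm(np.nan_to_num(W)-[.606,-.25,.227],axis=2)<.06)
    print(n,b.sum(),np.nanmean(W[b],0) if b.any() else "")
    im.append(c["pixels"])
cv2.imwrite("pics/v6.png",np.hstack([im[1][:,240:640],im[2][:,120:520]]))
E
```

```text
[ 0.53419382 -0.25120588  0.41559274] [[0.0, 0.865, 0.501], [1.0, -0.0, -0.0], [-0.0, 0.501, -0.865]] roller expected [ 0.63381838 -0.25126175  0.24367231]
scene 67 [ 0.62254661 -0.24013179  0.25194831]
side 83 [ 0.62078483 -0.2396134   0.25066701]
wrist 1490 [ 0.62310837 -0.23890292  0.25275295]
```

View pics/v6.png

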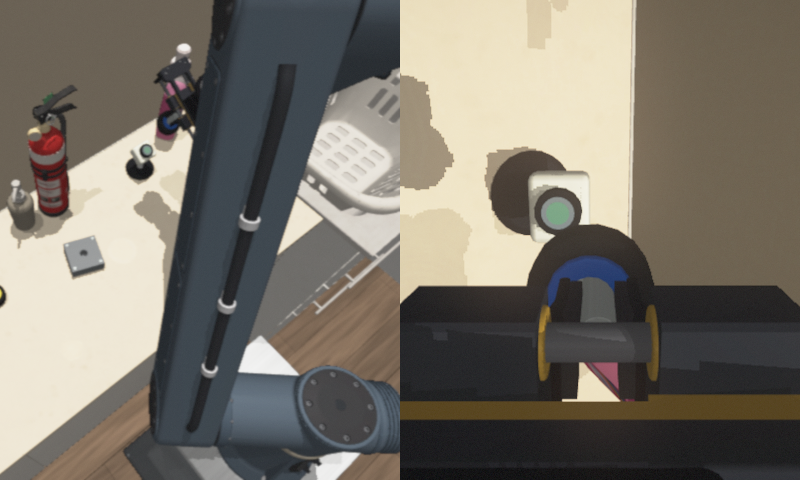

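The side view shows the empty block and the tool over the camera. The wrist view shows the pin gripped with the roller seated, the lens glass at (278,212) full-frame. My last shift had the wrong y sign, so I correct it and recheck the lens.

Call:
move_arm(
  commands=[
    [[0,-0.3,0,0,0,0],[0,-0.6,0,0,0,0],[0,-0.78,0,0,0,0],[0,-0.78,0,0,0,0],[0,-0.78,0,0,0,0],[0,-0.78,0,0,0,0],[0,-0.78,0,0,0,0]],
  ],
)

```text
time: 21.22
position: [0.5076, -0.2511, 0.3999]
tool_rot: [0.683, 0.683, 0.184, 0.184]
ft_force: [-1.2, 0.8, -1.4]
grip_width: 0.0127
grip_force: 40.0
```

```bash
cat > chk.py <<'E'
from h import *
o=get_obs();M=R.from_quat(o["tool_rot"]).as_matrix();rc=o["position"]+.1987*M[:,2]
c=camera("wrist");np.savez("w7.npz",**c);W=cloud(c);cv2.imwrite("pics/w7.png",c["pixels"])
hsv=cv2.cvtColor(c["pixels"],cv2.COLOR_BGR2HSV);px=c["pixels"].astype(int)
v,u=np.mgrid[0:480,0:640]
g=cv2.inRange(hsv,(55,50,60),(100,255,255))
n,l,st,ce=cv2.connectedComponentsWithStats(g);i=1+st[1:,4].argmax();print("glass",ce[i],st[i]);L=ray(c,*ce[i],.0974)
wh=(px.min(2)>130)&(hsv[...,1]<45)&(W[...,2]>.06)&(W[...,2]<.13)&(np.hypot(u-ce[i][0],v-ce[i][1])<70)
wh=cv2.erode(wh.astype(np.uint8),np.ones((3,3))).astype(bool);Q=W[wh];rng=np.random.default_rng(0);best=(0,)
for _ in range(400):
    a=Q[rng.choice(len(Q),3,False)];m=np.cross(a[1]-a[0],a[2]-a[0]);m/=np.linalg.norm(m)+1e-12;k=abs((Q-a[0])@m)<.002
    if k.sum()>best[0]:best=(k.sum(),k)
k=best[1];m=np.linalg.svd(Q[k]-Q[k].mean(0))[2][2];m*=np.sign(m[2])
print("lens",L,"glass depth pt",np.nanmedian(W[l==i],0),"normal",m,k.sum())
az=np.arctan2(m[1],m[0]);vd=np.r_[.5*np.cos(az),.5*np.sin(az),.866];V=L+.15*vd
print("view",V,"roller",rc,"err",rc-V,np.linalg.norm(rc-V),"ang",np.arccos(-M[:,2]@vd))
E
python3 chk.py
```

```text
glass [316.57671958 213.17460317] [306 203  22  22 378]
lens [ 0.68160151 -0.24930715  0.0974    ] glass depth pt [ 0.68101608 -0.24892984  0.0985242 ] normal [-0.48319382 -0.00685481  0.87548658] 954
view [ 0.60660906 -0.25037103  0.2273    ] roller [ 0.60726194 -0.25116689  0.22800544] err [ 0.00065288 -0.00079586  0.00070544] 0.0012479181247858008 ang 0.009972025324229314
```

Call:
move_arm(
  commands=[
    [[0,0,0,0,0,0],[0,0,0,0,0,0],[0,0,0,0,0,0],[0,0,0,0,0,0],[0,0,0,0,0,0],[0,0,0,0,0,0]],
  ],
)

```text
time: 22.02
position: [0.5074, -0.2512, 0.3998]
tool_rot: [0.683, 0.683, 0.183, 0.184]
ft_force: [0.0, -0.3, -1.3]
grip_width: 0.0129
grip_force: 40.0
```

```bash
python3 - <<'E'
from h import *
o=get_obs();print(o["position"],o["joint_velocities"].round(3) if hasattr(o["joint_velocities"],"round") else o["joint_velocities"],o["grip_force"])
print(hand_in())
E
```

```text
[ 0.50737281 -0.25115334  0.39975572] [ 0.002 -0.001 -0.002 -0.     0.001 -0.   ] 39.996002186089754
the job is handed in; nothing more can be done
None
```

The job is handed in at about 22 s, verdict not shown: the pin with the blue roller seated is held still, its roller centre computed about 1 mm from the view point and the pin about 0.01 rad off the line of view, with none of the other items knowingly touched.

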